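# Find the hidden cover release of the label printer

## Task

Open the roll cover of the label printer on the counter for a new roll. Its deck has a row of four identical recessed round caps with no markings: three are blanking plugs that do not move, and one is the cover release. Feel along the row with a fingertip until a cap gives, press it fully in so that the cover pops ajar, then let it go and leave the cover ajar; do not lift the cover by hand, and leave everything else on the counter where it stands.

Things in the scene. Friction and masses are not known exactly. Their poses are not given: they have to be found in the camera images.
- printer: White label printer with a grey deck, fixed to the counter, 260 x 380 x 110 mm (its x, y, z). Origin at the centre of its underside on the counter; its x axis points from the flat level deck at the front (robot side, 110 mm above the counter) to the roll cover behind. Four identical tiles lie in a row in the deck, along the printer's y; which one holds the release varies and cannot be seen
- row_center (a point): Middle of the row, on the deck surface (printer x = -76, y = 0, z = 110 mm), axes as the printer's. The tiles are 60 x 60 mm squares centred at y = -90, -30, +30 and +90 mm from here. Each has in its middle a round hole 50 mm across with a grey cap in it, top 2 mm below the deck. One cap is the release, three are rigid plugs
- catch (a joint): travel in m of the release cap: 0 at rest (its top 2 mm below the deck), 0.008 fully in (10 mm below the deck). Sprung: starts to give at about 1.5 N, needs about 6 N at the bottom, comes back up when let go. Pressing it tips the cover up
- cover (a joint): opening angle in rad of the roll cover: 0 shut and level with the deck, about 0.21 ajar once the release has been pressed fully in; it stays where it is left. A plate 150 x 246 mm, hinged along its edge nearest the caps, 40 mm behind the caps' centres; its far edge rises about 32 mm when ajar
- label_roll: small paper ring, 52 mm across, 30 mm high, standing on the deck beyond the +y end of the row, 67 mm from the centre of the last cap; origin at the centre of its underside; leave it
- weight: brass weight, 38 mm across, 40 mm high, standing on the deck beyond the -y end of the row, 67 mm from the centre of the last cap; origin at the centre of its underside; leave it
- brush: hand brush lying on the counter in front of the printer; leave it
- steel_cup: steel cup, 72 mm across, 70 mm high, beside the printer on its -y side; origin at the centre of its underside; leave it
- flask: terracotta-coloured flask, 90 mm across, 240 mm high; origin at the centre of its underside; leave it
- towel_roll: paper towel roll standing on end, 100 mm across, 170 mm high; origin at the centre of its underside; leave it
- jar: jar, 66 mm across, 100 mm high, beside the printer on its +y side; origin at the centre of its underside; leave it

How it is judged:
On the way:
1. the release cap is pressed in by more than 6 mm of its 8 mm (value of joint catch above 0.006 m), for 0.05 s.
At the end, for the whole second after the job is handed in: The roll cover stands ajar (0.11 to 0.4 rad) and at rest, the release cap is back up (within 2 mm of its rest) and every other thing is within 20 mm of where it stood (value of joint cover between 0.11 and 0.4 rad and value of joint catch below 0.002 m and velocity of joint cover below 0.05 rad/s and distance of each of label_roll, weight, brush, steel_cup, flask, towel_roll, jar from where it was at the start of the episode below 0.02 m); the robot touches nothing.
It fails at once if the cover was lifted or pushed by hand (touched with more than 4 N by the fingers) (contact force between the fingers and cover above 4 N).
It fails at once if the cover was swung wide open (value of joint cover above 0.5 rad).
It fails at once if a thing that should stay was moved by more than 20 mm or lifted (distance of any of label_roll, weight, brush, steel_cup, flask, towel_roll, jar from where it was at the start of the episode above 0.02 m).
It also fails if it takes over 48 s, if anything falls off the work surface, if the arm or the gripper's body presses on something with over 40 N, if the wrist force passes 120 N, or if a joint passes its speed limit or range.

## Robot

A 6-joint arm with a two-finger parallel gripper is mounted at the origin on the work surface. World frame = base frame: x ahead of the robot, y to its left, z up, the work surface at z = 0. Lengths are in m, angles in rad, forces in N, time in s.
With the tool pointing down it reaches from about 0.425 to 0.95 m from the base axis. Payload 3.5 kg.
Tool frame: the origin (TCP) lies at the very end of the fingers, on their centre line; the grasp point (between the pads) lies 19 mm behind it; z points along the fingers, y is the direction in which the jaws open and shut (so a half turn about z gives the same grasp; the last joint's range is limited). The gripper opens to 85 mm and grips with 20 to 120 N. Pads are 22 mm wide; open, the fingers measure 114 mm over their backs; the gripper's body (76 mm by 85 mm) begins 54 mm behind the grasp point. The pads swing forward as they close: fully open they stand 13 mm farther back than shut.
Start: joints at [-1.262, 0.286, 1.577, -0, 1.279, -0.15], TCP at [0.299, -0.605, 0.231] pointing down, gripper open.
Joint ranges: [-2.77, 2.77], [-0.9, 2.22], [0.21, 2.48], [-1.53, 4.67], [0.24, 2.81], [-2.84, 2.84]. Speed limits (rad/s): [2.79, 2.79, 3.14, 3.14, 3.14, 3.14].

## Interface

Orientations are given as a unit quaternion [w, x, y, z].
In Python, from workcell import * gives the robot as it stands.
- The arm moves only by the shell command python3 -m creep 'ROWS' [OPENING] [FORCE]. ROWS is text: rows parted by semicolons, each of 4 numbers parted by spaces: the shift along the tool's x, y, z in mm, then the turn about the tool's z in degrees. In form: tx ty tz spin; .... A call has 1 to 12 rows; each row is the pose to reach, as a shift and turn from the pose commanded when the call began, along the tool's axes at that moment; what a row does not reach only later rows make up. A row lasts 1/10 s, in which the tool goes at most 50 mm and 8.59 degrees, less where a joint would pass 70% of its speed; a pose out of reach is approached as far as the arm can. A call with a gripper value outside its range is refused whole. OPENING is the finger opening in mm, from 0 to 85.4, set as the call begins (- or left out, the last holds). The fingers move at their own pace and stop on an object; FORCE is the grip in N (left out, the last holds). Time passes only in rows, so rows that repeat a pose let the fingers close. It gives the time, the measured TCP pose, the force and the opening at its end, in the units of the state.
- state(): the state, without advancing time (a new reading comes with each control period).
- capture(name): name is "scene" or "top" or "wrist"; returns the picture (480x640x3 uint8, blue, green, red); there is no depth.
- camera_model(name): a dict with "camera_matrix" (3x3 intrinsics, pixels), "rvec" (rotation vector, rad) and "tvec" (3), from world to camera coordinates, as OpenCV has them. Camera axes: x right, y down, z forward; pixel columns grow to the right and rows downward; lengths in m; the calibration is good to about 2 mm. A picture is of the moment at which its call begins: read the wrist's pose just before it. camera_model takes no time and is no camera call; for the wrist camera it gives the pose at the moment of the call.
- close_job(): hands the job in, once; it reports no verdict.
The state is a dict: "time_s": time; "qpos": joint angles; "joint_velocities": joint speeds; "joint_efforts": joint torques, N m; "ee_pos": TCP position; "tool_rot": TCP orientation; "force": force on the tool from outside, world axes, zero at the start; "wrist_torque": the same for the moment, N m; "width": finger opening in m.
Only numpy, scipy, OpenCV 4.12 (cv2) and the standard library are available. Lean on these libraries where they do the work, as an engineer would, in place of code of your own. Each camera call takes 0.05 s, during which the arm holds its last target.

## Working session

There is one attempt and no reset: what is moved stays moved. The work goes in short steps, Python scripts to look and compute and a shell command to move; the robot and the scene stay as the last step left them, time stands still between calls to the robot, and variables do not carry over. Pictures are saved under pics/ and viewed, and the job is handed in when it is done.

```bash
mkdir -p pics
python3 - <<'E'
from workcell import *
import cv2
s=state();print({k:s[k] for k in s})
for n in("scene","top"):
    cv2.imwrite(f"pics/{n}0.png",capture(n));m=camera_model(n);print(n,m)
E
```

```text
{'time_s': 0.0, 'qpos': array([-1.26201181e+00,  2.87176201e-01,  1.57817969e+00,  9.45273295e-06,
        1.27862012e+00, -1.50005223e-01]), 'joint_velocities': array([ 0.00105465,  0.00037481,  0.0010534 , -0.00074648,  0.00027899,
       -0.00129888]), 'joint_efforts': array([-7.42110242e-04, -4.05988491e+01, -2.92625141e+01, -1.46410771e-04,
        5.90579904e-03,  1.53183680e-05]), 'ee_pos': array([ 0.29875445, -0.60454647,  0.22993871]), 'tool_rot': array([-1.18828800e-03,  9.73803792e-01,  2.27386795e-01, -8.99977313e-05]), 'force': array([-0.36213199,  1.14975946,  0.67276768]), 'wrist_torque': array([ 0.02533175, -0.04121609, -0.01950865]), 'width': 0.08515275628260145}
scene {'camera_matrix': array([[581.33663818,   0.        , 311.82826602],
       [  0.        , 581.33663818, 244.78656687],
       [  0.        ,   0.        ,   1.        ]]), 'rvec': array([ 2.24706082,  0.6215822 , -0.25243849]), 'tvec': array([-0.48153991, -0.1206409 ,  1.59946595])}
top {'camera_matrix': array([[471.7454723 ,   0.        , 324.06616127],
       [  0.        , 471.7454723 , 243.45898784],
       [  0.        ,   0.        ,   1.        ]]), 'rvec': array([ 2.15968157, -2.15964804,  0.0833943 ]), 'tvec': array([0.00427069, 0.57102382, 1.33000907])}
```

View pics/scene0.png

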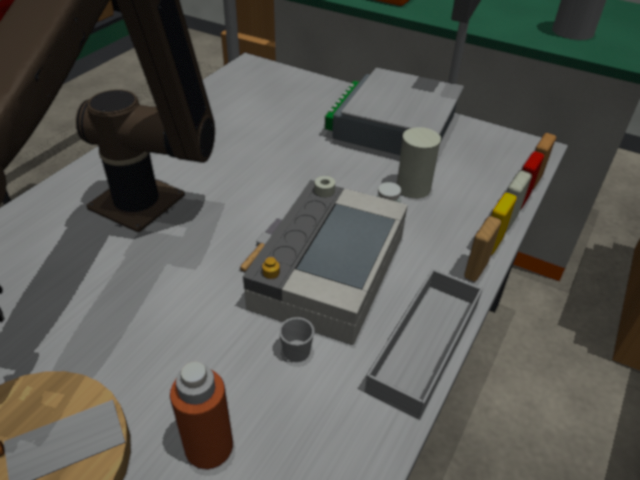

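View pics/top0.png

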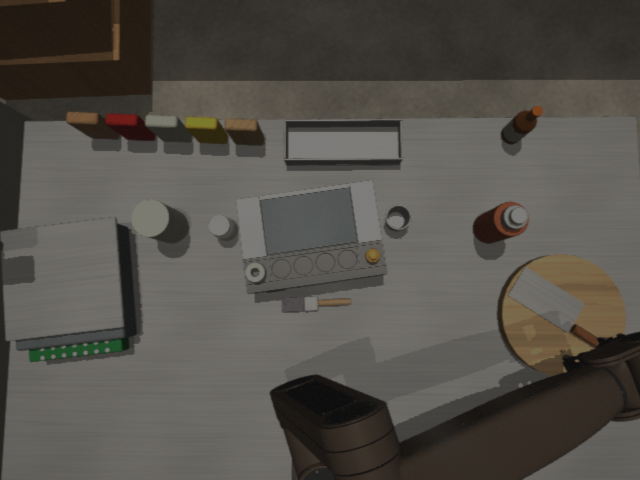

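The top view shows the four caps at about (281,268), (303,265), (325,262) and (347,259). The label roll is at (255,272), the weight at (373,256), and the flask at (508,220), near the arm's side. Next I'll refine the cap positions.

```bash
cat > h.py <<'E'
import numpy as np, cv2
def ray(m,uv,z):
    R=cv2.Rodrigues(m["rvec"])[0];t=m["tvec"];C=-R.T@t
    d=R.T@np.linalg.inv(m["camera_matrix"])@np.array([*uv,1.]);return C+d*(z-C[2])/d[2]
def proj(m,p): return cv2.projectPoints(np.array(p,float).reshape(-1,3),m["rvec"],m["tvec"],m["camera_matrix"],None)[0].reshape(-1,2)
E
python3 - <<'E'
import cv2
from h import *
im=cv2.imread("pics/top0.png")[170:310,225:405]
im=cv2.convertScaleAbs(im,alpha=1.8)
cv2.imwrite("pics/topz.png",cv2.resize(im,None,fx=4.2,fy=4.2,interpolation=cv2.INTER_CUBIC))
im=cv2.imread("pics/scene0.png")[160:340,230:420]
cv2.imwrite("pics/scz.png",cv2.resize(cv2.convertScaleAbs(im,alpha=1.5),None,fx=3.3,fy=3.3,interpolation=cv2.INTER_CUBIC))
E
```

```text
(no output)
```

View pics/topz.png

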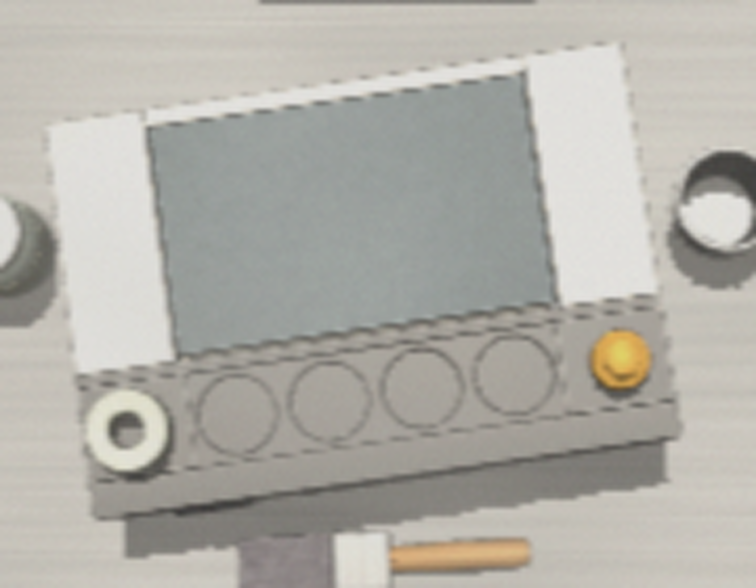

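View pics/scz.png

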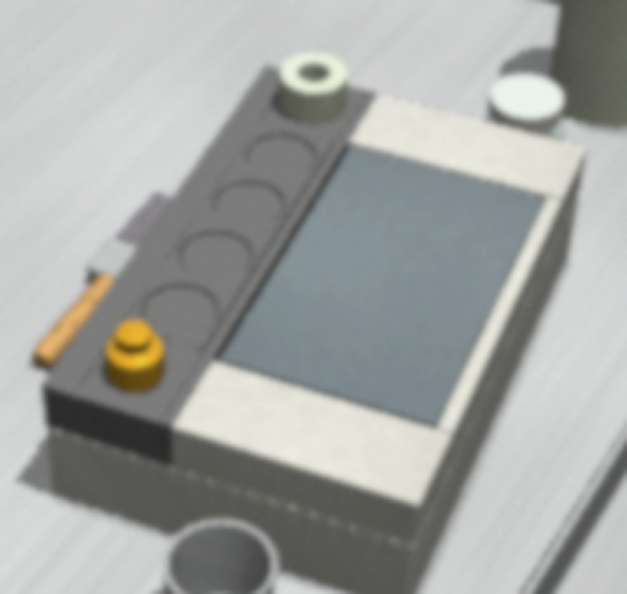

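Run:
```python
from workcell import *
from h import *
m=camera_model("top"); sc=camera_model("scene")
off=lambda u,v:((u+.5)/4.2-.5+225,(v+.5)/4.2-.5+170)
P=np.array([ray(m,off(*p),.108) for p in[(237,415),(330,402),(422,388),(514,375)]])
print(P.round(4)); c=P.mean(0);d=P[0]-P[3];print(c,np.degrees(np.arctan2(d[1],d[0])),np.linalg.norm(d))
a=np.arctan2(d[1],d[0]);u=np.array([np.cos(a),np.sin(a),0])
x=np.array([u[1],-u[0],0])
pred=np.array([c+u*k for k in(.09,.03,-.03,-.09)]);print(pred.round(4))
q=proj(sc,pred); print(((q-[230,160]+.5)*3.3-.5).round())
for n,uv,z in(("flask",(515,215),.24),("brush",(320,302),.01),("towel",(150,217),.17)):print(n,ray(m,uv,z).round(3))
from scipy.spatial.transform import Rotation as Ro
s=state();R=Ro.from_quat(np.roll(s["tool_rot"],-1)).as_matrix();print(R.round(4))
for p in pred: print((R.T@(p-s["ee_pos"])*1000).round(1))
print(np.degrees(np.arctan2(x[1],x[0])))
```

```text
[[ 4.954e-01  1.187e-01  1.080e-01]
 [ 5.038e-01  5.880e-02  1.080e-01]
 [ 5.128e-01 -3.000e-04  1.080e-01]
 [ 5.211e-01 -5.950e-02  1.080e-01]]
[0.50827306 0.02941917 0.108     ] 98.21259247495708 0.17996801543105959
[[ 4.954e-01  1.185e-01  1.080e-01]
 [ 5.040e-01  5.910e-02  1.080e-01]
 [ 5.126e-01 -3.000e-04  1.080e-01]
 [ 5.211e-01 -5.970e-02  1.080e-01]]
[[280. 156.]
 [249. 204.]
 [215. 255.]
 [180. 310.]]
flask [ 0.619 -0.463  0.24 ]
brush [0.403 0.016 0.01 ]
towel [0.627 0.456 0.17 ]
[[ 8.966e-01  4.428e-01 -7.000e-04]
 [ 4.428e-01 -8.966e-01  2.000e-03]
 [ 3.000e-04 -2.100e-03 -1.000e+00]]
[ 496.5 -561.   123.4]
[ 477.9 -504.   123.3]
[ 459.3 -446.9  123.2]
[ 440.7 -389.9  123. ]
8.212592474957068
```

Projecting the caps into the scene view puts them where they appear there, so the positions agree. I'll move above the -y-most cap with the fingers shut and spin 18° to align with the printer.

```bash
python3 -m creep '15 -13 0 2; 45 -40 0 6; 75 -66 0 10; 105 -93 0 14; 135 -119 0 18; 165 -146 0 18; 195 -172 0 18; 225 -199 0 18; 255 -226 0 18; 285 -252 0 18; 305 -270 0 18; 315 -279 0 18' 0 40
cat > rel.py <<'E'
from workcell import *
from h import *
from scipy.spatial.transform import Rotation as Ro
s=state();R=Ro.from_quat(np.roll(s["tool_rot"],-1)).as_matrix()
print(s["time_s"],s["ee_pos"].round(4),s["force"].round(2),s["width"].round(4),"head",np.degrees(np.arctan2(R[1,0],R[0,0])).round(2))
for p in [[.4954,.1185,.108],[.5040,.0591,.108],[.5126,-.0003,.108],[.5211,-.0597,.108]]: print((R.T@(np.array(p)-s["ee_pos"])*1000).round(1))
E
python3 rel.py
```

```text
time_s: 1.3
ee_pos: [0.4581, -0.2133, 0.2309]
tool_rot: [-0.0, 0.997, 0.073, -0.0]
force: [0.3, -0.6, -0.1]
width: 0.0002Traceback (most recent call last):
  File "rel.py", line 5, in <module>
    print(s["time_s"],s["ee_pos"].round(4),s["force"].round(2),s["width"].round(4),"head",np.degrees(np.arctan2(R[1,0],R[0,0])).round(2))
                                                               ^^^^^^^^^^^^^^^^
AttributeError: 'float' object has no attribute 'round'
```

```bash
sed -i 's/s\["width"\].round(4)/s["width"]/' rel.py; python3 rel.py
```

```text
1.3 [ 0.4581 -0.2133  0.2309] [ 0.34 -0.56 -0.1 ] 0.0001618945458043473 head 8.43
[  85.6 -322.7  123.1]
[  85.4 -262.6  123. ]
[  85.2 -202.6  123. ]
[  84.9 -142.6  122.9]
```

```bash
python3 -m creep '20 -34 0 0; 43 -72 0 0; 65 -108 0 0; 80 -134 0 0; 85 -142 0 0; 85 -142 20 0; 85 -142 50 0; 85 -142 80 0; 85 -142 95 0; 85 -142 105 0; 85 -142 110 0; 85 -142 110 0'; python3 rel.py
python3 - <<'E'
from workcell import *
import cv2
for n in("scene","wrist"): cv2.imwrite(f"pics/{n}1.png",capture(n))
E
```

```text
time_s: 2.5
ee_pos: [0.5217, -0.0632, 0.1215]
tool_rot: [0.0, 0.997, 0.072, 0.0]
force: [-1.1, -0.3, 0.3]
width: 0.0
2.5 [ 0.5217 -0.0632  0.1215] [-1.12 -0.32  0.33] 3.6693273527710984e-06 head 8.27
[ 1.000e-01 -1.836e+02  1.350e+01]
[   0.  -123.6   13.5]
[  0.  -63.5  13.5]
[-0.1 -3.5 13.5]
```

View pics/scene1.png

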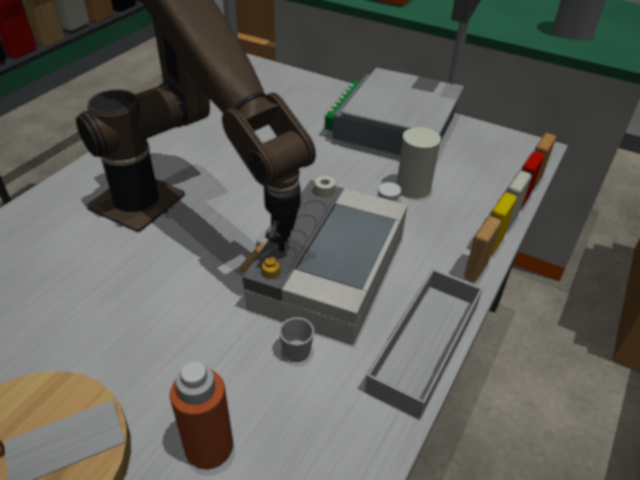

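View pics/wrist1.png

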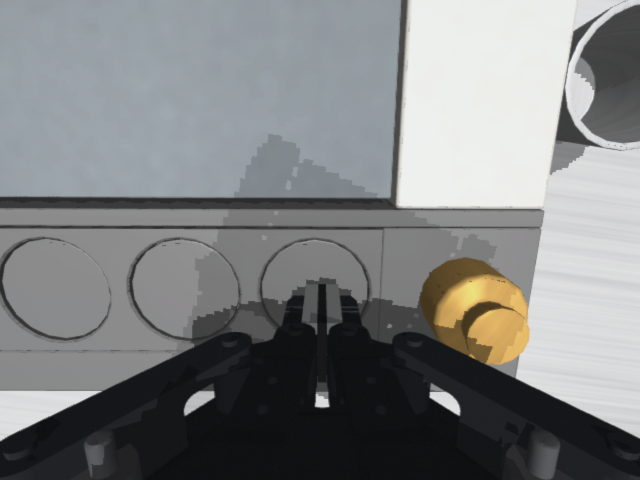

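The wrist view shows the shut fingertips at (322,290) and the cap's centre at about (316,285). The tool is about 3.5 mm to the +y side, and the cover edge is clear. I'll correct that and probe.

```bash
python3 -m creep '0 -3 0 0; 0 -3 5 0; 0 -3 9 0; 0 -3 11 0; 0 -3 12 0; 0 -3 12 0'; python3 -m creep '0 0 1 0; 0 0 1.5 0; 0 0 2 0; 0 0 2 0'; python3 -m creep '0 0 0.5 0; 0 0 1 0; 0 0 1 0'; python3 rel.py
```

```text
time_s: 3.2
ee_pos: [0.5209, -0.0597, 0.109]
tool_rot: [-0.0, 0.997, 0.072, -0.0]
force: [-0.0, 0.0, 0.5]
width: 0.0001
time_s: 3.6
ee_pos: [0.5212, -0.0598, 0.1077]
tool_rot: [0.0, 0.997, 0.072, 0.0]
force: [-0.5, 0.2, 3.1]
width: -0.0001
time_s: 3.9
ee_pos: [0.5212, -0.0598, 0.1065]
tool_rot: [0.0, 0.997, 0.072, 0.0]
force: [-0.8, -0.5, 4.0]
width: -0.0003
3.9 [ 0.5212 -0.0598  0.1065] [-0.76 -0.48  3.97] -0.0002734960422326462 head 8.29
[   0.2 -180.2   -1.5]
[   0.2 -120.2   -1.5]
[  0.1 -60.1  -1.5]
[-0.  -0.1 -1.5]
```

```bash
python3 -m creep '0 0 1 0; 0 0 2 0; 0 0 2 0; 0 0 2 0'; python3 -m creep '0 0 0 0; 0 0 0 0'
```

```text
time_s: 4.3
ee_pos: [0.5212, -0.0599, 0.1043]
tool_rot: [0.0, 0.997, 0.072, 0.0]
force: [-0.9, 0.3, 4.2]
width: -0.0001
time_s: 4.5
ee_pos: [0.5211, -0.0598, 0.1043]
tool_rot: [0.0, 0.997, 0.072, 0.0]
force: [-0.8, -1.1, 3.0]
width: 0.0
```

The first cap gives: the tip is 3.7 mm in at about 4 N, while a rigid plug would show a steep force rise. I'll press it to the bottom.

```bash
python3 -m creep '0 0 1 0; 0 0 2 0; 0 0 3 0; 0 0 4 0; 0 0 4 0'; python3 -m creep '0 0 0.5 0; 0 0 1 0; 0 0 1 0; 0 0 1 0; 0 0 1 0'
python3 - <<'E'
from workcell import *
import cv2
for n in("scene","wrist"): cv2.imwrite(f"pics/{n}2.png",capture(n))
E
```

```text
time_s: 5.0
ee_pos: [0.5212, -0.0598, 0.1005]
tool_rot: [0.0, 0.997, 0.072, 0.0]
force: [-1.7, 0.6, 4.5]
width: -0.0002
time_s: 5.5
ee_pos: [0.5212, -0.0599, 0.1]
tool_rot: [0.0, 0.997, 0.072, 0.0]
force: [-2.7, 0.6, 7.7]
width: 0.0002
```

View pics/wrist2.png

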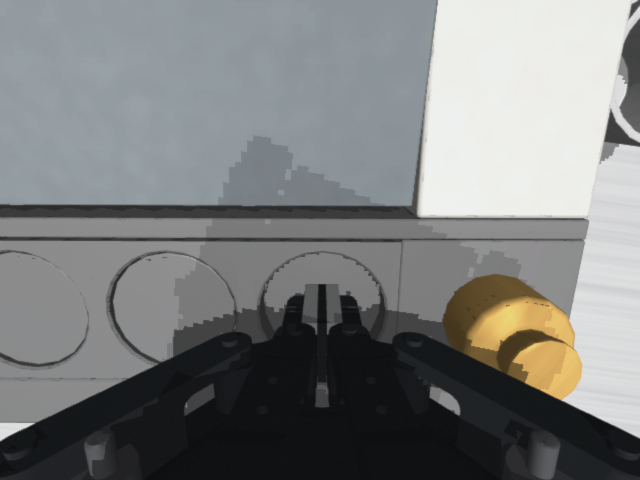

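In the wrist view the finger is deep in the cap at (322,285), but the cover's tilt can't be judged from above. I'll check the scene view.

Run:
```python
import cv2
im=cv2.imread("pics/scene2.png")[160:340,230:420]
cv2.imwrite("pics/scz2.png",cv2.resize(cv2.convertScaleAbs(im,alpha=1.5),None,fx=3.3,fy=3.3,interpolation=cv2.INTER_CUBIC))
```

```text
(no output)
```

View pics/scz2.png

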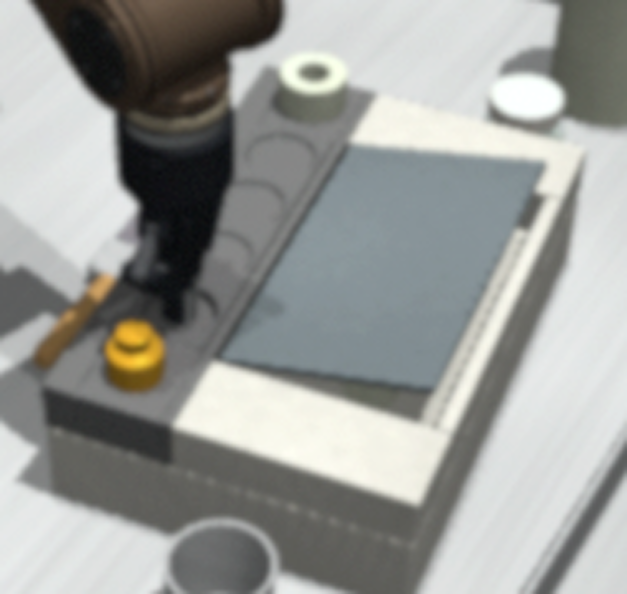

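The cover is ajar: its far edge has lifted from about (435,422) to (435,388) in the zoom. I'll let the cap up by withdrawing straight up.

```bash
python3 -m creep '0 0 -2 0; 0 0 -5 0; 0 0 -9 0; 0 0 -14 0; 0 0 -25 0; 0 0 -45 0; 0 0 -70 0; 0 0 -95 0; 0 0 -115 0; 0 0 -125 0; 0 0 -130 0; 0 0 -130 0'; python3 -m creep '-10 0 0 0; -30 0 0 0; -50 0 0 0; -60 0 0 0; -60 0 0 0; -60 0 0 0'
python3 - <<'E'
from workcell import *
import cv2
from h import *
for n in("scene","top","wrist"): cv2.imwrite(f"pics/{n}3.png",capture(n))
im=cv2.imread("pics/scene3.png")[160:340,230:420]
cv2.imwrite("pics/scz3.png",cv2.resize(cv2.convertScaleAbs(im,alpha=1.5),None,fx=3.3,fy=3.3,interpolation=cv2.INTER_CUBIC))
# expected cover far corner (-y side) for angles
sc=camera_model("scene");c=np.array([.5083,.0294,.11]);a=np.radians(8.21)
X=np.array([np.cos(a),np.sin(a),0]);Y=np.array([-np.sin(a),np.cos(a),0])
for t in(0,.11,.21,.3,.4):
    p=[c+.04*X+.15*(np.cos(t)*X+np.sin(t)*np.array([0,0,1]))+y*Y for y in(-.123,.123)]
    print(t,((proj(sc,p)-[230,160]+.5)*3.3-.5).round())
s=state();print(s["time_s"],s["ee_pos"],s["force"])
E
```

```text
time_s: 6.8
ee_pos: [0.521, -0.0597, 0.2294]
tool_rot: [0.0, 0.997, 0.072, 0.0]
force: [-0.9, -0.4, -0.1]
width: -0.0
time_s: 7.4
ee_pos: [0.4617, -0.0685, 0.2291]
tool_rot: [-0.0, 0.997, 0.072, 0.0]
force: [1.2, 0.3, -0.1]
width: -0.0004
0 [[430. 422.]
 [540. 193.]]
0.11 [[431. 403.]
 [542. 175.]]
0.21 [[429. 386.]
 [541. 158.]]
0.3 [[425. 370.]
 [538. 143.]]
0.4 [[419. 351.]
 [533. 125.]]
7.55 [ 0.46214069 -0.06843562  0.22932113] [-0.59102892  0.40035871 -0.43481712]
```

View pics/scz3.png

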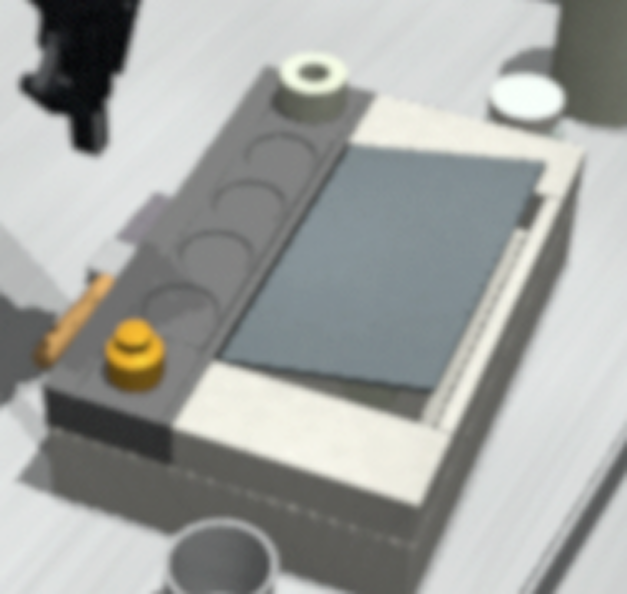

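View pics/wrist3.png

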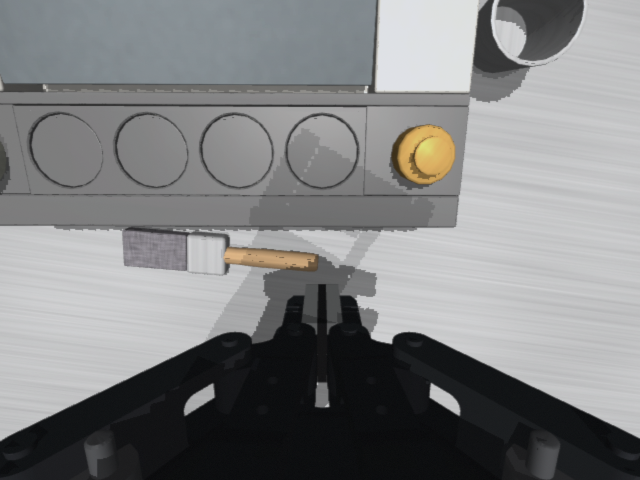

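The cover's far corners appear at (433,388) and (543,160) in the zoom, which fits an angle of about 0.21 rad. The released cap at (322,150) looks flush like the other three, and nothing else has moved, so I'll hand in.

```bash
python3 -c "
from workcell import *
print(close_job())"
```

```text
the job is handed in; nothing more can be done
None
```

The roll cover is open and standing ajar, and I've handed the job in; no verdict is reported.

- **Finding the release:** I located the four caps in the top view and checked them against the scene view. I felt the -y-most cap first with the fingers shut. It gave at about 3–4 N, so I did not touch the other three.
- **Pressing it:** I pressed the cap about 8 mm, from tip height 0.108 m to 0.100 m, with 7.7 N at the bottom. I then withdrew straight up and moved back from the printer.
- **Last checks:**
  - The cover's far corners in the scene image fit an opening of about 0.21 rad.
  - In the wrist view the released cap looks level with the other caps. I judged that by eye and did not measure it.
  - By eye, the weight, label roll, brush and cup look unmoved. I did not re-check the flask, towel roll and jar, but the arm's path stayed well clear of them.
  - The robot is in free space with only noise on the force reading.
- **Failures:** No check failed or disagreed. The arm's clock stood at about 7.6 s of the 48 s allowed.

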